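# Ease the compressor flywheel over compression

### The job

Set the bench compressor to its rest position: take the flywheel by its crank handle and turn it slowly clockwise (as seen facing the wheel) until you feel the compression rise to its peak and give way, and stop just past it, where the push has died away and the wheel lies quiet. Keep hold of the handle over the hump so that the wheel neither kicks back nor runs away, then let go and leave the other tools on the bench alone.

Things in the scene. Friction and masses are not known exactly. Their poses are not given: they have to be found in the camera images.
- pump: Grey bench compressor, fixed, on a steel base plate 300 x 360 x 14 mm. Origin on the bench under the wheel's centre; z up, -x side roughly facing the robot. The shaft leans 35 deg from vertical: in pump axes it points outwards along (-0.574, 0, 0.819); 12 o'clock on the wheel is (0.819, 0, 0.574), and 9 o'clock is +y, on the left for one facing the wheel.
- guard (a point): Middle of the fixed guard bar over the wheel: 18 mm steel tube along the pump's y, 390 mm above the bench, on posts 155 mm to either side, all at pump x = 42 mm. It bars a tool pointing straight down at the handle near 12 o'clock; a tool whose axis lies along the leaning shaft passes it with its axis some 80 mm away.
- axle (a point): Centre of the flywheel on the shaft axis, 165 mm above the bench, level with the rear face of the rim. The five-spoke dark steel wheel is 214 mm across. Along the shaft the rim's front face is 18 mm and the hub's 26 mm in front of this point.
- flywheel (a joint): Wheel angle, rad, growing clockwise seen facing the wheel: 0 with the handle at 12 o'clock, -1.57 at 9, -3.14 at 6 o'clock. Starts between -3.05 and -2.2. Bearing drag of 0.12 N m (1.5 N at the handle) resists turning and holds the wheel still where there is no compression. Wheel 1.3 to 2 kg.
- grip (a point): Point on the crank handle's axis, 40 mm out from its foot, 18 mm short of its free end, 55 mm in front of the axle point along the shaft. The handle is a black cylinder 26 mm thick, 58 mm long, parallel to the shaft, 78 mm from the shaft axis. It spins freely on its pin, so it can be held at a fixed tool orientation while the wheel goes round.
- crankcase (a point): Centre of the closed crankcase drum behind the wheel. Inside, a sprung tappet on a cam makes the compression hump. The cam's setting is invisible and new each time: crest at a wheel angle from -0.7 to 0.7. Resistance starts 0.33 rad before the crest, peaks (10 to 12 N at the handle, over drag) about 0.23 before it, is nil at the crest, then drives the wheel on.
- cylinder (a point): Outer end of the finned cylinder behind the wheel, 158 mm from the crankcase point in the 12 o'clock direction. After the crest the drive onwards is as strong as the resistance before it and ends 0.3 rad past the crest. From 0.33 to 0.65 rad past the crest the tappet rests lightly on a flat of the cam and the wheel lies quiet: the rest position. Beyond, it turns freely but is too far.
- hammer: Hammer lying on the bench beside the pump, a bystander. Origin under its middle.
- oil: Grey oil bottle 56 mm across and 130 mm tall standing on the bench, a bystander. Origin under its centre.
- plate: Dark steel marking-out block 90 x 140 x 22 mm on the bench, a bystander. Origin under its centre.

How it is judged:
By the outcome, as a careful person would: the job done as asked, in the order asked, and still so for the second after the job is handed in, with the robot touching nothing.
It also fails if it takes over 59 s, if anything falls off the work surface, if the arm or the gripper's body presses on something with over 40 N, if the wrist force passes 120 N, or if a joint passes its speed limit or range.

### The arm

A 6-joint arm with a two-finger parallel gripper is mounted at the origin on the work surface. World frame = base frame: x ahead of the robot, y to its left, z up, the work surface at z = 0. Lengths are in m, angles in degrees, forces in N, time in s.
With the tool pointing down it reaches from about 0.275 to 0.75 m from the base axis. Payload 10.2 kg.
Tool frame: the origin (TCP) lies midway between the tips of the shut fingers; the grasp point (between the pads) lies 19 mm behind it; z points along the fingers, y is the direction in which the jaws open and shut (so a half turn about z gives the same grasp; the last joint's range is limited). The gripper opens to 88 mm and grips with 3 to 60 N. Pads are 18 mm wide; open, the fingers measure 123 mm over their backs; the gripper's body (75 mm by 187 mm) begins 45 mm behind the grasp point.
Start: joints at [62.601, 17.928, 85.812, -0, 76.261, -12.8], TCP at [0.132, 0.508, 0.239] pointing down, gripper open.
Joint ranges: [-168.41, 168.41], [-55.51, 124.54], [10.69, 146.95], [-70.63, 250.63], [1, 178], [-165.06, 165.06]. Speed limits (degrees/s): [136.94, 136.94, 172.46, 180, 180, 180].

### API

Orientations are given as a 3x3 rotation matrix whose columns are the frame's x, y, z axes.
In Python, from workcell import observe, imaging, ticket, nets gives the robot as it stands.
- The arm moves only by the tool move_arm, never from a script. Its arguments are lists of equal length, an entry for each row: "linear": the shift along the world's x, y, z in cm, a list of three; "spin": the turn about the world's z in degrees; "grip": the opening, from 0 (shut) to 1 (fully open). In form: {"linear": [[dx, dy, dz], ...], "spin": [spin, ...], "grip": [grip, ...]}. A call has 1 to 20 rows; each row is the pose to reach, as a shift and turn from the pose commanded when the call began; what a row does not reach only later rows make up. A row lasts 1/12 s, in which the tool goes at most 41.7 mm and 7.16 degrees, less where a joint would pass 70% of its speed; a pose out of reach is approached as far as the arm can. A call with a gripper value outside its range is refused whole. The fingers move at their own pace and stop on an object; the grip force is fixed at half the most. Time passes only in rows, so rows that repeat a pose let the fingers close. It gives the time, the measured TCP pose, the force and the opening at its end, in the units of the state.
- observe(): the state, without advancing time (a new reading comes with each control period).
- imaging.snapshot(name): name is "side" or "top"; returns the picture (480x640x3 uint8, red, green, blue); there is no depth.
- imaging.camera_info(name): a dict with "intrinsics" (3x3 intrinsics, pixels), "k1" (the pictures are not rectified: a ray, as slopes to the right and down, at radius r is drawn at 1 + k1 r^2 times it, then the intrinsics apply), "pose" (4x4, takes a point from camera to world coordinates). Camera axes: x right, y down, z forward; pixel columns grow to the right and rows downward; lengths in m; the calibration is good to about 2 mm. A picture is of the moment at which its call begins. camera_info takes no time and is no camera call.
- ticket.close_job(): hands the job in, once; it reports no verdict.
Trained networks look in the newest picture that a camera, given by its name, has taken for a name from the list of things; names that differ only in an ending like _2 or _b are one class to them, and where a whole thing is asked for, a point or a joint stands for the part that bears it (a point fixed in the world has none). Each returns a list of dicts, best first, with "p" (0 to 1); they miss things now and then, are a little off and sometimes report something else, mostly with a low value. They report only what shows in the picture. A call takes as long as a camera call.
- nets.find_in(camera, label): "position" ([column, row] in pixels, amid what is visible of it).
The state is a dict: "t": time; "qpos": joint angles; "dq": joint speeds; "effort": joint torques, N m; "tcp_pos": TCP position; "tcp_rot": TCP orientation; "wrist_force": force on the tool from outside, world axes, zero at the start; "moment": the same for the moment, N m; "grip_width": opening from 0.0 (shut) to 1.0 (fully open).
Only numpy, scipy, OpenCV 4.12 (cv2) and the standard library are available. Lean on these libraries where they do the work, as an engineer would, in place of code of your own. Each camera call takes 0.05 s, during which the arm holds its last target. There are 200 camera calls.

## Working session

There is one attempt and no reset: what is moved stays moved. The work goes in short steps, Python scripts to look and compute and a tool call to move; the robot and the scene stay as the last step left them, time stands still between calls to the robot, and variables do not carry over. Pictures are saved under pics/ and viewed, about 8 in all and at most 12, crops included, and the job is handed in when it is done.

Besides the shell and the picture viewer there is one more tool, called as a command line: name --pt "numbers of a row" for each row, then --argument value for the rest. move_arm: Moves the arm, as the interface text tells. Its arguments: {"type":"object","properties":{"linear":{"type":"array","items":{"type":"array","items":{"type":"number"}}},"spin":{"type":"array","items":{"type":"number"}},"grip":{"type":"array","items":{"type":"number"}}},"required":["linear","spin","grip"]}

```bash
ls; mkdir -p pics; python3 - <<'E'
from workcell import observe, imaging, nets
import cv2, numpy as np
s=observe(); print({k:np.round(v,3).tolist() for k,v in s.items()})
for c in("side","top"):
    im=imaging.snapshot(c); cv2.imwrite(f"pics/{c}0.png",im[:,:,::-1])
    i=imaging.camera_info(c); print(c,i)
    for l in("axle","grip","guard","crankcase","cylinder","hammer","oil","plate","pump"):
        print(l,[(np.round(d["position"]).tolist(),round(d["p"],2)) for d in nets.find_in(c,l)[:3]])
E
```

```text
pics
{'t': 0.0, 'qpos': [62.602, 17.96, 85.853, -0.001, 76.261, -12.8], 'dq': [-0.106, 0.0, -0.073, 0.012, -0.032, -0.057], 'effort': [0.002, -40.221, -25.227, 0.07, 0.035, -0.0], 'tcp_pos': [0.132, 0.508, 0.238], 'tcp_rot': [[-0.968, 0.252, -0.001], [0.252, 0.968, -0.001], [0.0, -0.001, -1.0]], 'wrist_force': [-0.813, 0.437, -0.071], 'moment': [-0.041, 0.03, -0.012], 'grip_width': 1.003}
side {'intrinsics': array([[557.46517333,   0.        , 319.04470614],
       [  0.        , 557.46517333, 242.9518786 ],
       [  0.        ,   0.        ,   1.        ]]), 'k1': -0.14989020466259811, 'pose': array([[ 0.67923763, -0.40573595,  0.61156731, -0.13206365],
       [-0.7336707 , -0.35373127,  0.58017368, -0.661935  ],
       [-0.01906684, -0.84276481, -0.53794417,  0.86631934],
       [ 0.        ,  0.        ,  0.        ,  1.        ]])}
axle [([346.0, 314.0], 0.87)]
grip [([298.0, 311.0], 0.77)]
guard [([347.0, 321.0], 0.64)]
crankcase [([346.0, 319.0], 0.76)]
cylinder [([350.0, 319.0], 0.66), ([300.0, 311.0], 0.3)]
hammer [([245.0, 303.0], 0.92)]
oil [([443.0, 362.0], 0.67), ([420.0, 426.0], 0.52)]
plate [([420.0, 426.0], 0.71)]
pump [([344.0, 317.0], 0.88)]
top {'intrinsics': array([[539.36314933,   0.        , 318.2047938 ],
       [  0.        , 539.36314933, 242.01481463],
       [  0.        ,   0.        ,   1.        ]]), 'k1': -0.08125519692530687, 'pose': array([[-0.00621369, -0.98098265,  0.19399598,  0.35066191],
       [-0.99993827,  0.00788231,  0.00783062,  0.03264899],
       [-0.00921084, -0.19393535, -0.98097107,  1.41715807],
       [ 0.        ,  0.        ,  0.        ,  1.        ]])}
axle [([352.0, 253.0], 0.8)]
grip [([459.0, 291.0], 0.66)]
guard [([348.0, 254.0], 0.95)]
crankcase [([351.0, 248.0], 0.56)]
cylinder [([348.0, 252.0], 0.71)]
hammer [([255.0, 279.0], 0.55)]
oil [([443.0, 235.0], 0.72)]
plate [([457.0, 290.0], 0.63)]
pump [([350.0, 253.0], 0.88)]
```

View pics/side0.png

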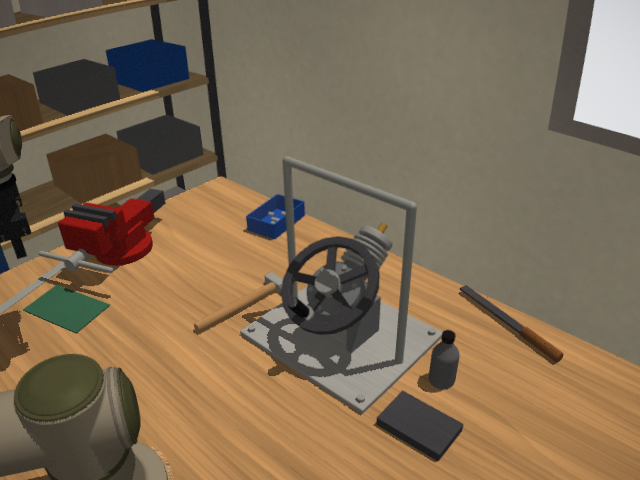

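View pics/top0.png

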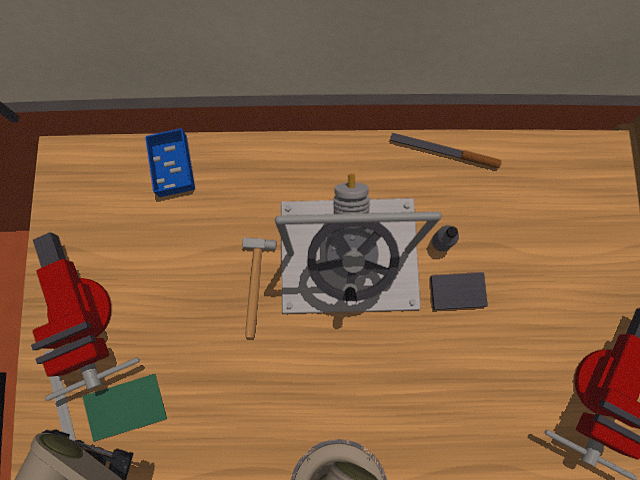

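Side view: the wheel's hub is near (328,281), the guard bar's ends are at (288,161) and (412,207), and the black handle is near (300,308). Top view: the bar runs from (279,219) to (438,216) and the handle is near (350,294), low on the wheel. I'll zoom in for exact pixels.

```bash
python3 - <<'E'
import cv2, numpy as np
t=cv2.imread("pics/top0.png")[190:330,265:455]; s=cv2.imread("pics/side0.png")[150:350,235:425]
a=cv2.resize(t,None,fx=4,fy=4,interpolation=cv2.INTER_CUBIC); b=cv2.resize(s,None,fx=3,fy=3,interpolation=cv2.INTER_CUBIC)
cv2.imwrite("pics/t1.png",cv2.convertScaleAbs(a,alpha=1.6)); cv2.imwrite("pics/s1.png",cv2.convertScaleAbs(b,alpha=1.6))
E
```

```text
(no output)
```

View pics/t1.png

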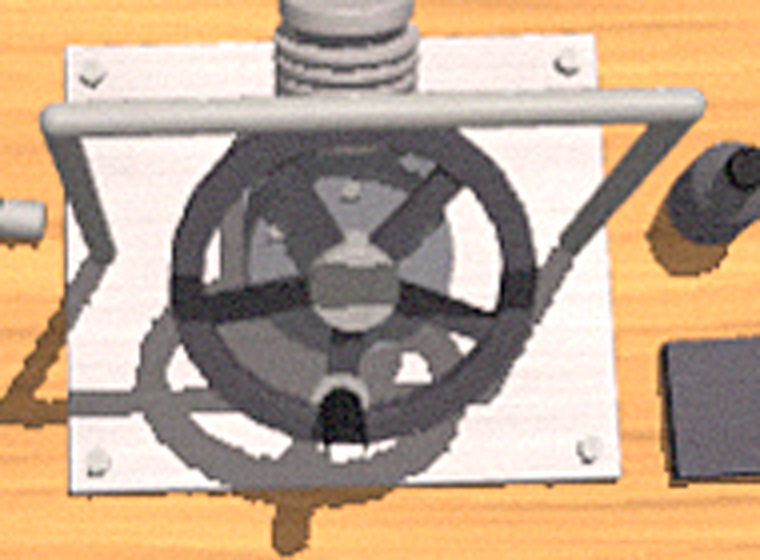

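View pics/s1.png

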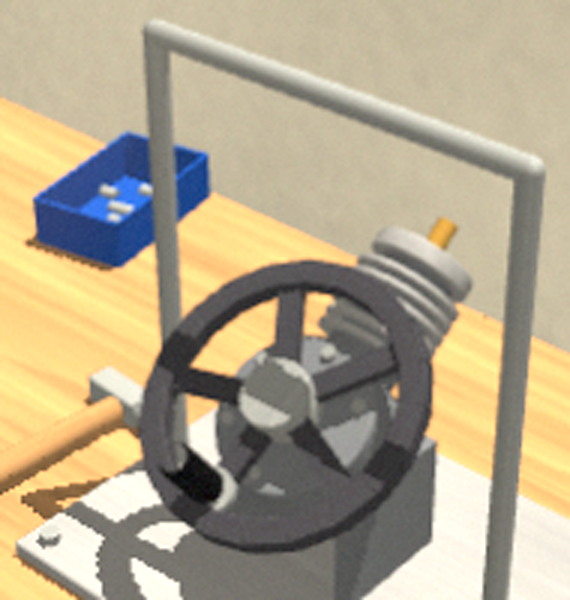

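```bash
cat > h.py <<'E'
from workcell import imaging
import numpy as np
from scipy.optimize import least_squares
def proj(c,P):
    i=imaging.camera_info(c); T=np.linalg.inv(i["pose"]); p=T[:3,:3]@P+T[:3,3]; s=p[:2]/p[2]
    s=s*(1+i["k1"]*(s@s)); K=i["intrinsics"]; return np.array([K[0,0]*s[0]+K[0,2],K[1,1]*s[1]+K[1,2]])
A=np.array([-.5736,0,.8192]); U=np.array([.8192,0,.5736]); AX=np.array([0,0,.165])
def R(y): return np.array([[np.cos(y),-np.sin(y),0],[np.sin(y),np.cos(y),0],[0,0,1]])
def hand(th,s): return AX+.078*(np.cos(th)*U-np.sin(th)*np.array([0,1,0]))+s*A
def W(q,P): return R(q[2])@P+np.array([q[0],q[1],0])
E
python3 - <<'E'
from h import *
obs=[("top",(279,219.5),[.042,.155,.39]),("top",(438,215.5),[.042,-.155,.39]),("side",(287.3,160.7),[.042,.155,.39]),("side",(411.7,206.7),[.042,-.155,.39]),
("top",(353.2,261.8),AX+.026*A),("side",(327.7,281),AX+.026*A)]
ho=[("top",(351,296)),("side",(296,306.5))]
def f(q):
    r=[proj(c,W(q,np.array(P)))-px for c,px,P in obs]+[proj(c,W(q,hand(q[3],.071)))-px for c,px in ho]
    return np.concatenate(r)
for t0 in(-2.3,-2.8):
    r=least_squares(f,[.5,0,0,t0]); print(r.x,r.cost); print(f(r.x).reshape(-1,2).round(1).tolist())
q=r.x
for th in(q[3],-2,-1.57,-1,-.5,0,.5,1,1.35): print(round(th,2),W(q,hand(th,.055)).round(3),W(q,hand(th,.073)).round(3))
print("bar",W(q,np.array([.042,0,.39])))
E
```

```text
[ 0.56186685 -0.03816796  0.01618923 -3.08949287] 21.147808131989343
[[-0.0, -1.0], [-1.2, -0.7], [0.7, -0.2], [1.4, -0.1], [0.2, -0.0], [-0.5, -0.5], [1.7, 4.9], [-0.3, -3.0]]
[ 0.56186685 -0.03816796  0.01618923 -3.08949301] 21.147808131966084
[[-0.0, -1.0], [-1.2, -0.7], [0.7, -0.2], [1.4, -0.1], [0.2, -0.0], [-0.5, -0.5], [1.7, 4.9], [-0.3, -3.0]]
-3.09 [ 0.466 -0.036  0.165] [ 0.456 -0.036  0.18 ]
-2 [0.503 0.032 0.191] [0.492 0.032 0.206]
-1.57 [0.529 0.039 0.21 ] [0.519 0.039 0.225]
-1 [0.564 0.028 0.234] [0.553 0.027 0.249]
-0.5 [ 0.586 -0.     0.249] [ 0.575 -0.001  0.264]
0 [ 0.594 -0.038  0.255] [ 0.584 -0.038  0.27 ]
0.5 [ 0.587 -0.075  0.249] [ 0.577 -0.075  0.264]
1 [ 0.566 -0.104  0.234] [ 0.556 -0.104  0.249]
1.35 [ 0.546 -0.115  0.22 ] [ 0.535 -0.115  0.235]
bar [ 0.60386135 -0.03748804  0.39      ]
```

```bash
python3 - <<'E'
from h import *
q=[.5619,-.0382,.0162]
ho=[("top",(351,296)),("side",(296,306.5))]
f=lambda v: np.concatenate([proj(c,W(q,hand(v[0],v[1])))-px for c,px in ho])
r=least_squares(f,[-2.8,.06]);print(r.x,r.fun)
for th in(-3.05,-2.95,-2.8):
  for s in(.015,.073): print(th,s,*[((proj(c,W(q,hand(th,s)))-o)*k).round().tolist() for c,o,k in(("top",(265,190),4),("side",(235,150),3))])
E
```

```text
[-3.02554009  0.05363515] [-0.86076868  1.04723052  1.76867104 -0.97788062]
-3.05 0.015 [340.0, 396.0] [214.0, 489.0]
-3.05 0.073 [346.0, 445.0] [178.0, 457.0]
-2.95 0.015 [327.0, 395.0] [207.0, 482.0]
-2.95 0.073 [332.0, 444.0] [170.0, 451.0]
-2.8 0.015 [308.0, 391.0] [198.0, 472.0]
-2.8 0.073 [313.0, 440.0] [160.0, 440.0]
```

move_arm --pt "0 0 4" --pt "0 0 8" --pt "0 0 12" --pt "0 0 16" --pt "3 0 20" --pt "6 0 24" --pt "10 0 26" --pt "14 0 26" --pt "18 0 26" --pt "22 0 26" --pt "26 0 26" --pt "30 0 26" --pt "34 0 26" --pt "38 0 26" --pt "42 0 26" --pt "46 0 26" --pt "50 0 26" --pt "50 0 26" --pt "50 0 26" --pt "50 0 26" --spin '[0, 0, 0, 0, 0, 0, 0, 0, 0, 0, 0, 0, 0, 0, 0, 0, 0, 0, 0, 0]' --grip '[1, 1, 1, 1, 1, 1, 1, 1, 1, 1, 1, 1, 1, 1, 1, 1, 1, 1, 1, 1]'

```text
t: 2.67
tcp_pos: [0.5359, 0.4437, 0.4284]
tcp_rot: [[-0.968, 0.252, 0.017], [0.252, 0.968, 0.014], [-0.013, 0.018, -1.0]]
wrist_force: [0.8, 0.5, 0.1]
grip_width: 1.003
```

move_arm --pt "4 3 0" --pt "8 6 0" --pt "12 9 0" --pt "16 12 0" --pt "16 12 0" --spin '[0, 0, 0, 0, 0]' --grip '[1, 1, 1, 1, 1]'

```text
t: 3.08
tcp_pos: [0.5722, 0.4672, 0.3689]
tcp_rot: [[-0.967, 0.251, 0.034], [0.252, 0.967, 0.028], [-0.026, 0.036, -0.999]]
wrist_force: [-0.2, -0.0, 0.2]
grip_width: 1.001
```

```bash
python3 - <<'E'
from workcell import observe, imaging
import cv2
s=observe(); print(s["qpos"].round(1) if hasattr(s["qpos"],"round") else s["qpos"], s["tcp_pos"])
a=imaging.snapshot("side"); b=imaging.snapshot("top")
cv2.imwrite("pics/g.png",cv2.hconcat([cv2.resize(a[:360,:320],None,fx=1.25,fy=1.25),cv2.resize(b[100:460,0:320],None,fx=1.25,fy=1.25)])[:,:,::-1])
E
```

```text
[ 30.   52.2  10.7   0.5 114.6 -45.2] [0.57218911 0.46722481 0.36893997]
```

View pics/g.png

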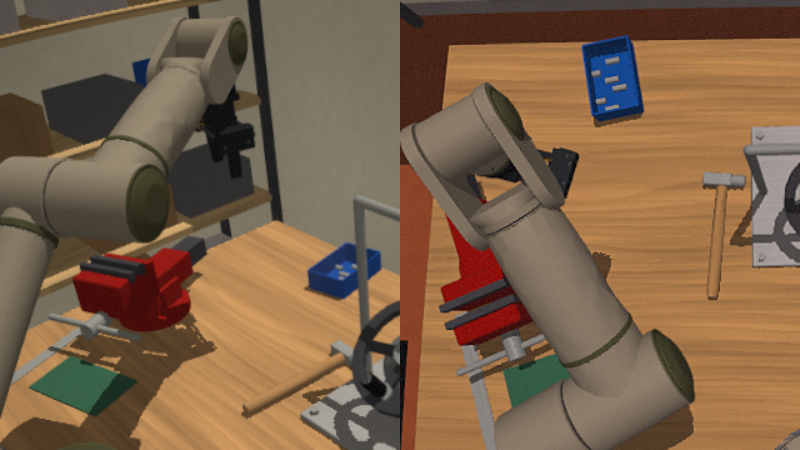

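The g.png view shows the tool high on the left, clear of the pump. The picture and numbers also show something useful. At the reach limit the arm gives a little in tilt (1.25° per call, outward), and the next call keeps it. I'll turn the jaws square to the radial direction, then use this documented behaviour to lean the tool like the shaft.

move_arm --pt "0 0 0" --pt "0 0 0" --pt "0 0 0" --pt "0 0 0" --pt "0 0 0" --pt "0 0 0" --pt "0 0 0" --pt "0 0 0" --pt "0 0 0" --spin '[7, 14, 21, 28, 35, 42, 49, 54, 54]' --grip '[1, 1, 1, 1, 1, 1, 1, 1, 1]'

```text
t: 3.93
tcp_pos: [0.5693, 0.4646, 0.3695]
tcp_rot: [[-0.771, -0.637, -0.0], [-0.636, 0.77, 0.047], [-0.03, 0.036, -0.999]]
wrist_force: [0.1, -0.1, 0.3]
grip_width: 1.005
```

move_arm --pt "12 10 6" --spin '[0]' --grip '[1]'

```text
t: 4.02
tcp_pos: [0.5743, 0.4696, 0.3669]
tcp_rot: [[-0.774, -0.633, 0.017], [-0.631, 0.774, 0.061], [-0.051, 0.036, -0.998]]
wrist_force: [0.4, 0.2, -0.2]
grip_width: 0.997
```

move_arm --pt "12 10 6" --spin '[0]' --grip '[1]'

```text
t: 4.1
tcp_pos: [0.5796, 0.4751, 0.3633]
tcp_rot: [[-0.774, -0.632, 0.034], [-0.629, 0.774, 0.075], [-0.073, 0.037, -0.997]]
wrist_force: [0.2, -0.1, -0.4]
grip_width: 1.0
```

move_arm --pt "12 10 6" --pt "12 10 6" --spin '[0, 0]' --grip '[1, 1]'

```text
t: 4.27
tcp_pos: [0.5864, 0.4823, 0.3567]
tcp_rot: [[-0.773, -0.633, 0.052], [-0.627, 0.773, 0.09], [-0.097, 0.037, -0.995]]
wrist_force: [-0.3, 0.7, 0.4]
grip_width: 0.994
```

move_arm --pt "24 20 12" --pt "24 20 12" --spin '[0, 0]' --grip '[1, 1]'

```text
t: 4.43
tcp_pos: [0.5931, 0.4894, 0.3501]
tcp_rot: [[-0.771, -0.633, 0.07], [-0.626, 0.773, 0.105], [-0.12, 0.037, -0.992]]
wrist_force: [-0.5, 0.6, 0.3]
grip_width: 1.001
```

move_arm --pt "2.5 -3.3 0" --pt "5 -6.6 0" --pt "7 -10 0" --pt "9 -13.5 0" --pt "10.5 -17 0" --pt "12 -20.5 0" --pt "12 -20.5 0" --pt "12 -20.5 0" --spin '[-3, -6, -9, -12, -15, -18, -18, -18]' --grip '[1, 1, 1, 1, 1, 1, 1, 1]'

```text
t: 5.1
tcp_pos: [0.7138, 0.2822, 0.3496]
tcp_rot: [[-0.927, -0.362, 0.097], [-0.355, 0.932, 0.077], [-0.118, 0.037, -0.992]]
wrist_force: [-0.9, 0.8, -0.0]
grip_width: 1.001
```

move_arm --pt "28 11 14" --spin '[0]' --grip '[1]'

```text
t: 5.18
tcp_pos: [0.7186, 0.2875, 0.3509]
tcp_rot: [[-0.923, -0.365, 0.117], [-0.357, 0.93, 0.086], [-0.141, 0.038, -0.989]]
wrist_force: [-0.3, 0.1, 0.7]
grip_width: 1.0
```

move_arm --pt "28 11 14" --spin '[0]' --grip '[1]'

```text
t: 5.27
tcp_pos: [0.724, 0.2909, 0.3504]
tcp_rot: [[-0.92, -0.367, 0.138], [-0.356, 0.929, 0.095], [-0.163, 0.038, -0.986]]
wrist_force: [0.1, -0.4, -1.0]
grip_width: 0.997
```

move_arm --pt "28 11 14" --spin '[0]' --grip '[1]'

```text
t: 5.35
tcp_pos: [0.7295, 0.2933, 0.3512]
tcp_rot: [[-0.916, -0.367, 0.16], [-0.354, 0.929, 0.103], [-0.187, 0.038, -0.982]]
wrist_force: [-0.1, -0.3, 0.3]
grip_width: 0.998
```

move_arm --pt "28 11 14" --spin '[0]' --grip '[1]'

```text
t: 5.43
tcp_pos: [0.735, 0.2952, 0.3519]
tcp_rot: [[-0.913, -0.367, 0.181], [-0.352, 0.93, 0.112], [-0.209, 0.038, -0.977]]
wrist_force: [0.4, -0.3, -0.1]
grip_width: 1.002
```

move_arm --pt "28 11 14" --spin '[0]' --grip '[1]'

```text
t: 5.52
tcp_pos: [0.7405, 0.2971, 0.3525]
tcp_rot: [[-0.908, -0.366, 0.201], [-0.349, 0.93, 0.12], [-0.231, 0.039, -0.972]]
wrist_force: [0.5, -0.5, -0.3]
grip_width: 1.002
```

move_arm --pt "28 11 14" --spin '[0]' --grip '[1]'

```text
t: 5.6
tcp_pos: [0.746, 0.299, 0.353]
tcp_rot: [[-0.904, -0.366, 0.222], [-0.345, 0.93, 0.128], [-0.253, 0.039, -0.967]]
wrist_force: [-0.3, 0.8, 0.6]
grip_width: 1.0
```

move_arm --pt "28 11 14" --spin '[0]' --grip '[1]'

```text
t: 5.68
tcp_pos: [0.7514, 0.3011, 0.3536]
tcp_rot: [[-0.899, -0.366, 0.242], [-0.342, 0.93, 0.136], [-0.275, 0.039, -0.961]]
wrist_force: [0.5, -0.2, 0.4]
grip_width: 0.999
```

move_arm --pt "28 11 14" --spin '[0]' --grip '[1]'

```text
t: 5.77
tcp_pos: [0.7569, 0.3032, 0.3543]
tcp_rot: [[-0.893, -0.366, 0.262], [-0.339, 0.93, 0.144], [-0.296, 0.039, -0.954]]
wrist_force: [0.0, 0.2, 0.2]
grip_width: 1.001
```

move_arm --pt "28 11 14" --spin '[0]' --grip '[1]'

```text
t: 5.85
tcp_pos: [0.7624, 0.3055, 0.3551]
tcp_rot: [[-0.887, -0.366, 0.282], [-0.335, 0.93, 0.152], [-0.318, 0.04, -0.947]]
wrist_force: [0.0, -0.3, 0.2]
grip_width: 1.0
```

move_arm --pt "28 11 14" --spin '[0]' --grip '[1]'

```text
t: 5.93
tcp_pos: [0.7678, 0.3077, 0.356]
tcp_rot: [[-0.88, -0.366, 0.303], [-0.331, 0.93, 0.159], [-0.34, 0.04, -0.94]]
wrist_force: [0.1, 0.6, 0.5]
grip_width: 1.0
```

move_arm --pt "28 11 14" --spin '[0]' --grip '[1]'

```text
t: 6.02
tcp_pos: [0.7732, 0.31, 0.3569]
tcp_rot: [[-0.873, -0.366, 0.323], [-0.328, 0.93, 0.167], [-0.361, 0.04, -0.932]]
wrist_force: [-0.5, 0.1, 0.3]
grip_width: 1.001
```

move_arm --pt "28 11 14" --spin '[0]' --grip '[1]'

```text
t: 6.1
tcp_pos: [0.7786, 0.3123, 0.3579]
tcp_rot: [[-0.865, -0.366, 0.343], [-0.324, 0.93, 0.175], [-0.383, 0.041, -0.923]]
wrist_force: [0.3, 0.4, -0.6]
grip_width: 1.002
```

move_arm --pt "28 11 14" --spin '[0]' --grip '[1]'

```text
t: 6.18
tcp_pos: [0.7841, 0.3146, 0.3589]
tcp_rot: [[-0.857, -0.366, 0.362], [-0.32, 0.93, 0.183], [-0.404, 0.041, -0.914]]
wrist_force: [0.3, 0.7, 0.3]
grip_width: 1.003
```

move_arm --pt "28 11 14" --spin '[0]' --grip '[1]'

```text
t: 6.27
tcp_pos: [0.7895, 0.3169, 0.3601]
tcp_rot: [[-0.849, -0.366, 0.382], [-0.315, 0.93, 0.191], [-0.425, 0.041, -0.904]]
wrist_force: [-0.1, 1.2, 0.3]
grip_width: 0.998
```

move_arm --pt "28 11 14" --spin '[0]' --grip '[1]'

```text
t: 6.35
tcp_pos: [0.7948, 0.3191, 0.3613]
tcp_rot: [[-0.84, -0.366, 0.401], [-0.311, 0.93, 0.198], [-0.446, 0.042, -0.894]]
wrist_force: [-0.2, -0.2, -0.6]
grip_width: 0.999
```

move_arm --pt "28 11 14" --spin '[0]' --grip '[1]'

```text
t: 6.43
tcp_pos: [0.8002, 0.3213, 0.3626]
tcp_rot: [[-0.83, -0.366, 0.42], [-0.306, 0.929, 0.206], [-0.466, 0.042, -0.884]]
wrist_force: [0.1, -0.0, 0.9]
grip_width: 1.003
```

move_arm --pt "28 11 14" --spin '[0]' --grip '[1]'

```text
t: 6.52
tcp_pos: [0.8055, 0.3235, 0.3639]
tcp_rot: [[-0.82, -0.367, 0.439], [-0.301, 0.929, 0.213], [-0.486, 0.042, -0.873]]
wrist_force: [-1.1, -0.4, -1.1]
grip_width: 1.002
```

move_arm --pt "28 11 14" --spin '[0]' --grip '[1]'

```text
t: 6.6
tcp_pos: [0.8107, 0.3257, 0.3654]
tcp_rot: [[-0.81, -0.367, 0.458], [-0.296, 0.929, 0.22], [-0.506, 0.042, -0.861]]
wrist_force: [-0.2, -0.8, -0.1]
grip_width: 1.002
```

move_arm --pt "28 11 14" --spin '[0]' --grip '[1]'

```text
t: 6.68
tcp_pos: [0.8159, 0.3279, 0.3669]
tcp_rot: [[-0.799, -0.367, 0.477], [-0.291, 0.929, 0.227], [-0.526, 0.043, -0.849]]
wrist_force: [-0.5, 0.6, -0.2]
grip_width: 0.996
```

move_arm --pt "28 11 14" --spin '[0]' --grip '[1]'

```text
t: 6.77
tcp_pos: [0.8211, 0.33, 0.3684]
tcp_rot: [[-0.788, -0.367, 0.495], [-0.286, 0.929, 0.234], [-0.546, 0.043, -0.837]]
wrist_force: [0.3, -0.2, 0.7]
grip_width: 1.002
```

move_arm --pt "28 11 14" --spin '[0]' --grip '[1]'

```text
t: 6.85
tcp_pos: [0.8262, 0.3321, 0.37]
tcp_rot: [[-0.776, -0.367, 0.513], [-0.28, 0.929, 0.241], [-0.565, 0.043, -0.824]]
wrist_force: [-0.2, -0.5, -0.0]
grip_width: 0.998
```

```bash
python3 - <<'E'
from workcell import observe
import numpy as np
s=observe(); print(s["t"],np.round(s["qpos"],1),s["tcp_pos"],np.round(s["tcp_rot"],3),np.degrees(np.arccos(-np.array(s["tcp_rot"])[2][2])))
E
```

```text
6.85 [ 12.4  55.5  10.7   7.3  80.  -97.5] [0.82619902 0.33208365 0.36999459] [[-0.776 -0.367  0.513]
 [-0.28   0.929  0.241]
 [-0.565  0.043 -0.824]] 34.49608245165679
```

```bash
python3 - <<'E'
from h import *
q=[.5619,-.0382,.0162]
for s in(.136,.036): print(s,W(q,hand(-3.04,s)).round(4))
E
```

```text
0.136 [ 0.4202 -0.0326  0.2319]
0.036 [ 0.4776 -0.0317  0.15  ]
```

move_arm --pt "-3.5 0 0" --pt "-7 0 0" --pt "-10.5 0 0" --pt "-14 0 0" --pt "-17.5 0 0" --pt "-21 0 0" --pt "-24.5 0 0" --pt "-28 0 0" --pt "-31.5 0 0" --pt "-35 0 0" --pt "-38.5 0 0" --pt "-41.5 0 0" --pt "-41.5 0 0" --spin '[-2, -4, -6, -8, -10, -12, -14, -16, -18, -20, -22, -24.5, -24.5]' --grip '[1, 1, 1, 1, 1, 1, 1, 1, 1, 1, 1, 1, 1]'

```text
t: 7.93
tcp_pos: [0.407, 0.3328, 0.3711]
tcp_rot: [[-0.823, 0.05, 0.566], [0.067, 0.998, 0.01], [-0.564, 0.046, -0.824]]
wrist_force: [0.9, -0.1, 0.6]
grip_width: 1.001
```

move_arm --pt "0 -3.7 0" --pt "0 -7.4 0" --pt "0 -11.1 0" --pt "0 -14.8 0" --pt "0 -18.5 0" --pt "0 -22 -1.5" --pt "0 -25.5 -3.5" --pt "0 -29 -5.5" --pt "0 -32.5 -7.5" --pt "0.5 -36.5 -9" --pt "1 -36.5 -12" --pt "1.3 -36.5 -13.9" --pt "1.3 -36.5 -13.9" --pt "1.3 -36.5 -13.9" --spin '[0, 0, 0, 0, 0, 0, 0, 0, 0, 0, 0, 0, 0, 0]' --grip '[1, 1, 1, 1, 1, 1, 1, 1, 1, 1, 1, 1, 1, 1]'

```text
t: 9.1
tcp_pos: [0.4239, -0.0334, 0.2311]
tcp_rot: [[-0.824, 0.052, 0.564], [0.067, 0.998, 0.007], [-0.563, 0.043, -0.826]]
wrist_force: [0.4, -0.3, 0.3]
grip_width: 0.998
```

```bash
python3 - <<'E'
from workcell import observe, imaging
import cv2
a=imaging.snapshot("side"); b=imaging.snapshot("top"); print(observe()["qpos"])
cv2.imwrite("pics/p.png",cv2.hconcat([cv2.resize(a[140:400,200:400],None,fx=2,fy=2),cv2.resize(b[190:450,250:450],None,fx=2,fy=2)])[:,:,::-1])
E
```

```text
[ -30.94061818  -11.49395568  125.05981177   27.8087073    39.47829625
 -134.76650885]
```

View pics/p.png

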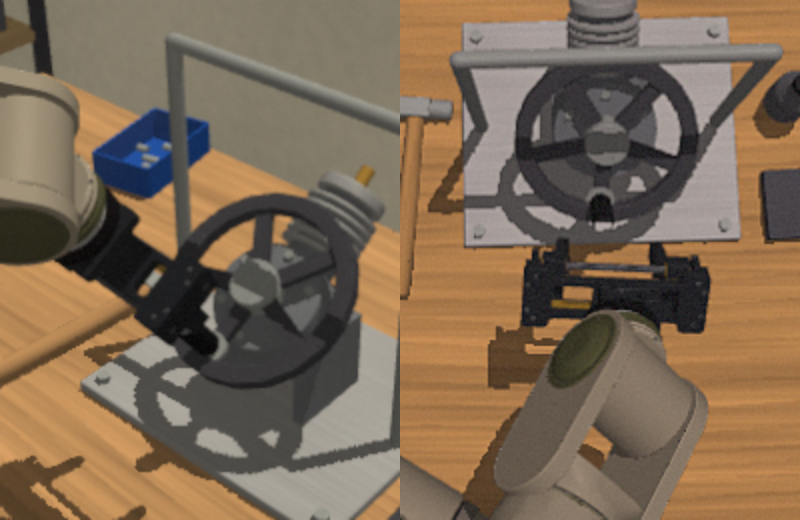

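The p.png view shows the handle (side crop about (200,340), top crop about (600,205)) lying between the open jaws, with the tool leaning along the shaft. Advance 10 cm, then close.

move_arm --pt "1 0 -1.5" --pt "2 0 -3" --pt "3 0 -4.5" --pt "4 0 -6" --pt "5 0.1 -7.4" --pt "5.4 0.1 -8.1" --pt "5.4 0.1 -8.1" --pt "5.4 0.1 -8.1" --spin '[0, 0, 0, 0, 0, 0, 0, 0]' --grip '[1, 1, 1, 1, 1, 1, 1, 1]'

```text
t: 9.87
tcp_pos: [0.4782, -0.0317, 0.1509]
tcp_rot: [[-0.823, 0.049, 0.566], [0.065, 0.998, 0.007], [-0.564, 0.043, -0.825]]
wrist_force: [-0.4, 0.0, -0.6]
grip_width: 0.999
```

move_arm --pt "0 0 0" --pt "0 0 0" --pt "0 0 0" --pt "0 0 0" --pt "0 0 0" --pt "0 0 0" --pt "0 0 0" --pt "0 0 0" --spin '[0, 0, 0, 0, 0, 0, 0, 0]' --grip '[0.5, 0.4, 0.3, 0.2, 0.2, 0.2, 0.2, 0.2]'

```text
t: 10.53
tcp_pos: [0.4777, -0.0321, 0.1499]
tcp_rot: [[-0.824, 0.051, 0.564], [0.067, 0.998, 0.007], [-0.563, 0.043, -0.825]]
wrist_force: [0.0, -0.3, -0.5]
grip_width: 0.423
```

```bash
python3 - <<'E'
from workcell import observe
import numpy as np
s=observe(); print({k:np.round(v,3).tolist() for k,v in s.items()})
E
```

```text
{'t': 10.533, 'qpos': [-25.753, 4.987, 124.745, 38.889, 23.611, -144.395], 'dq': [0.024, -0.003, 0.01, 0.017, -0.124, -0.032], 'effort': [-0.003, -24.383, -20.111, 0.48, -0.742, -0.004], 'tcp_pos': [0.478, -0.032, 0.15], 'tcp_rot': [[-0.824, 0.051, 0.564], [0.067, 0.998, 0.007], [-0.563, 0.043, -0.825]], 'wrist_force': [0.036, -0.252, -0.482], 'moment': [-0.014, 0.278, -0.013], 'grip_width': 0.423}
```

move_arm --pt "0 0 0" --pt "0 0 0" --pt "0 0 0" --pt "0 0 0" --pt "0 0 0" --spin '[0, 0, 0, 0, 0]' --grip '[0.2, 0.2, 0.2, 0.2, 0.2]'

```text
t: 10.95
tcp_pos: [0.4776, -0.032, 0.1497]
tcp_rot: [[-0.824, 0.051, 0.564], [0.067, 0.998, 0.007], [-0.563, 0.043, -0.826]]
wrist_force: [-1.3, 0.6, 0.4]
grip_width: 0.285
```

```bash
cat > path.py <<'E'
import sys
from h import *
from workcell import observe
q=[.5619,-.0382,.0162]
def angle(p,s=.036):
    d=R(q[2]).T@(p-W(q,AX)); return np.arctan2(-d[1],d@U),np.hypot(d[1],d@U),d@A
if __name__=="__main__":
    st=observe(); p=np.array(st["tcp_pos"]); th,r,s=angle(p); print("t",round(st["t"],2),"th",round(th,3),"r",round(r,4),"s",round(s,4),"F",np.round(st["wrist_force"],1),"q",np.round(st["qpos"],0),"w",st["grip_width"])
    a,b,n=float(sys.argv[1]),float(sys.argv[2]),int(sys.argv[3])
    th0=th
    b0=W(q,hand(a,.036))
    print([[round(float(v)*100,2) for v in W(q,hand(x,.036))-b0] for x in np.linspace(a,b,n+1)[1:]])
E
python3 path.py -3.04 -1.6 20
```

```text
t 10.95 th -3.045 r 0.0781 s 0.0358 F [-1.3  0.6  0.4] q [ -26.    5.  125.   39.   24. -144.] w 0.2851462050331861
[[0.05, 0.56, 0.04], [0.14, 1.11, 0.11], [0.26, 1.65, 0.2], [0.41, 2.18, 0.31], [0.59, 2.69, 0.45], [0.8, 3.19, 0.6], [1.04, 3.67, 0.77], [1.31, 4.12, 0.97], [1.61, 4.55, 1.18], [1.93, 4.95, 1.4], [2.27, 5.33, 1.65], [2.63, 5.67, 1.91], [3.01, 5.98, 2.18], [3.41, 6.25, 2.46], [3.83, 6.49, 2.75], [4.26, 6.69, 3.06], [4.7, 6.85, 3.36], [5.14, 6.98, 3.68], [5.6, 7.06, 4.0], [6.06, 7.1, 4.32]]
```

move_arm --pt "0.02 0.28 0.02" --pt "0.05 0.56 0.04" --pt "0.09 0.84 0.07" --pt "0.14 1.11 0.11" --pt "0.2 1.38 0.15" --pt "0.26 1.65 0.2" --pt "0.33 1.92 0.25" --pt "0.41 2.18 0.31" --pt "0.5 2.44 0.38" --pt "0.59 2.69 0.45" --pt "0.7 2.94 0.52" --pt "0.8 3.19 0.6" --pt "0.92 3.43 0.68" --pt "1.04 3.67 0.77" --pt "1.17 3.9 0.87" --pt "1.31 4.12 0.97" --pt "1.46 4.34 1.07" --pt "1.61 4.55 1.18" --pt "1.77 4.75 1.29" --pt "1.93 4.95 1.4" --spin '[0, 0, 0, 0, 0, 0, 0, 0, 0, 0, 0, 0, 0, 0, 0, 0, 0, 0, 0, 0]' --grip '[0.2, 0.2, 0.2, 0.2, 0.2, 0.2, 0.2, 0.2, 0.2, 0.2, 0.2, 0.2, 0.2, 0.2, 0.2, 0.2, 0.2, 0.2, 0.2, 0.2]'

```text
t: 12.62
tcp_pos: [0.4962, 0.0186, 0.1633]
tcp_rot: [[-0.825, 0.05, 0.562], [0.066, 0.998, 0.009], [-0.561, 0.045, -0.827]]
wrist_force: [-7.9, 3.3, 2.1]
grip_width: 0.284
```

```bash
python3 path.py -2.32 -1.2 20
```

```text
t 12.62 th -2.322 r 0.0792 s 0.0357 F [-7.9  3.3  2.1] q [ -16.    6.  121.   26.   22. -124.] w 0.2837665013927876
[[0.26, 0.29, 0.19], [0.54, 0.57, 0.39], [0.83, 0.82, 0.59], [1.13, 1.06, 0.8], [1.44, 1.27, 1.02], [1.76, 1.46, 1.25], [2.09, 1.63, 1.48], [2.43, 1.78, 1.72], [2.77, 1.9, 1.96], [3.12, 2.0, 2.21], [3.47, 2.08, 2.45], [3.82, 2.13, 2.7], [4.18, 2.15, 2.95], [4.54, 2.16, 3.2], [4.9, 2.14, 3.45], [5.25, 2.09, 3.7], [5.61, 2.02, 3.95], [5.96, 1.93, 4.19], [6.3, 1.81, 4.43], [6.64, 1.67, 4.67]]
```

move_arm --pt "0.26 0.29 0.19" --pt "0.54 0.57 0.39" --pt "0.83 0.82 0.59" --pt "1.13 1.06 0.8" --pt "1.44 1.27 1.02" --pt "1.76 1.46 1.25" --pt "2.09 1.63 1.48" --pt "2.43 1.78 1.72" --pt "2.77 1.9 1.96" --pt "3.12 2.0 2.21" --pt "3.47 2.08 2.45" --pt "3.82 2.13 2.7" --pt "4.18 2.15 2.95" --pt "4.54 2.16 3.2" --pt "4.9 2.14 3.45" --pt "5.25 2.09 3.7" --pt "5.61 2.02 3.95" --pt "5.96 1.93 4.19" --pt "6.3 1.81 4.43" --pt "6.64 1.67 4.67" --spin '[0, 0, 0, 0, 0, 0, 0, 0, 0, 0, 0, 0, 0, 0, 0, 0, 0, 0, 0, 0]' --grip '[0.2, 0.2, 0.2, 0.2, 0.2, 0.2, 0.2, 0.2, 0.2, 0.2, 0.2, 0.2, 0.2, 0.2, 0.2, 0.2, 0.2, 0.2, 0.2, 0.2]'

```text
t: 14.28
tcp_pos: [0.5637, 0.0359, 0.2109]
tcp_rot: [[-0.824, 0.05, 0.565], [0.067, 0.998, 0.01], [-0.563, 0.046, -0.825]]
wrist_force: [2.9, 10.0, -0.5]
grip_width: 0.284
```

```bash
cat >> path.py <<'E'
    F=np.array(st["wrist_force"]); u=R(q[2])@U; y=R(q[2])@[0,1,0]; a_=R(q[2])@A
    print("Ftan",round(F@(-np.sin(th)*u-np.cos(th)*y),1),"Frad",round(F@(np.cos(th)*u-np.sin(th)*y),1),"Fax",round(F@a_,1))
E
python3 path.py -1.2 -0.84 6
```

```text
t 14.28 th -1.2 r 0.0795 s 0.0359 F [ 2.9 10.  -0.5] q [ -11.   10.  108.   14.   29. -108.] w 0.28413245653037894
[[0.36, -0.18, 0.25], [0.7, -0.38, 0.49], [1.04, -0.61, 0.72], [1.36, -0.86, 0.94], [1.68, -1.13, 1.16], [1.97, -1.43, 1.37]]
Ftan -1.5 Frad 10.1 Fax -2.2
```

```bash
sed -i 's/^q=.*/q=[.5619,-.0362,.0162]/' path.py; cat > inc.py <<'E'
from path import *
def inc(a,d,n,k=3):
    for j in range(n):
        b0=W(q,hand(a,.036)); print(round(a,3),"->",round(a+d*k,3),[[round(float(v)*100,2) for v in W(q,hand(a+d*(i+1),.036))-b0] for i in range(k)]); a+=d*k
import sys; inc(float(sys.argv[1]),float(sys.argv[2]),int(sys.argv[3]))
E
python3 inc.py -1.2 .03 26
```

```text
-1.2 -> -1.11 [[0.18, -0.09, 0.12], [0.36, -0.18, 0.25], [0.53, -0.27, 0.37]]
-1.11 -> -1.02 [[0.17, -0.1, 0.12], [0.34, -0.22, 0.24], [0.51, -0.33, 0.35]]
-1.02 -> -0.93 [[0.16, -0.12, 0.11], [0.32, -0.25, 0.22], [0.48, -0.39, 0.33]]
-0.93 -> -0.84 [[0.15, -0.14, 0.11], [0.3, -0.29, 0.21], [0.45, -0.44, 0.31]]
-0.84 -> -0.75 [[0.14, -0.16, 0.1], [0.28, -0.32, 0.19], [0.42, -0.48, 0.29]]
-0.75 -> -0.66 [[0.13, -0.17, 0.09], [0.26, -0.35, 0.18], [0.38, -0.53, 0.26]]
-0.66 -> -0.57 [[0.12, -0.19, 0.08], [0.23, -0.37, 0.16], [0.34, -0.57, 0.23]]
-0.57 -> -0.48 [[0.1, -0.2, 0.07], [0.2, -0.4, 0.14], [0.3, -0.6, 0.2]]
-0.48 -> -0.39 [[0.09, -0.21, 0.06], [0.17, -0.42, 0.12], [0.25, -0.63, 0.17]]
-0.39 -> -0.3 [[0.07, -0.22, 0.05], [0.14, -0.44, 0.09], [0.21, -0.66, 0.14]]
-0.3 -> -0.21 [[0.06, -0.22, 0.04], [0.11, -0.45, 0.07], [0.16, -0.68, 0.1]]
-0.21 -> -0.12 [[0.04, -0.23, 0.03], [0.08, -0.46, 0.05], [0.11, -0.69, 0.07]]
-0.12 -> -0.03 [[0.02, -0.23, 0.01], [0.04, -0.47, 0.02], [0.05, -0.7, 0.03]]
-0.03 -> 0.06 [[0.01, -0.23, 0.0], [0.01, -0.47, 0.0], [0.0, -0.7, -0.01]]
0.06 -> 0.15 
[... 269 characters left out ...]
, [-0.13, -0.44, -0.09], [-0.2, -0.66, -0.15]]
0.42 -> 0.51 [[-0.08, -0.21, -0.06], [-0.16, -0.42, -0.12], [-0.25, -0.63, -0.18]]
0.51 -> 0.6 [[-0.09, -0.2, -0.07], [-0.19, -0.4, -0.14], [-0.29, -0.6, -0.21]]
0.6 -> 0.69 [[-0.11, -0.19, -0.08], [-0.22, -0.38, -0.16], [-0.34, -0.57, -0.24]]
0.69 -> 0.78 [[-0.12, -0.18, -0.09], [-0.25, -0.36, -0.18], [-0.38, -0.53, -0.27]]
0.78 -> 0.87 [[-0.13, -0.17, -0.1], [-0.27, -0.33, -0.19], [-0.41, -0.48, -0.3]]
0.87 -> 0.96 [[-0.15, -0.15, -0.1], [-0.3, -0.3, -0.21], [-0.45, -0.44, -0.32]]
0.96 -> 1.05 [[-0.16, -0.13, -0.11], [-0.32, -0.26, -0.22], [-0.48, -0.38, -0.34]]
1.05 -> 1.14 [[-0.17, -0.12, -0.12], [-0.33, -0.23, -0.24], [-0.51, -0.33, -0.36]]
```

move_arm --pt "0.18 0 0.12" --pt "0.36 0 0.25" --pt "0.53 -0.07 0.37" --spin '[0, 0, 0]' --grip '[0.2, 0.2, 0.2]'

```text
t: 14.53
tcp_pos: [0.5687, 0.0336, 0.2143]
tcp_rot: [[-0.824, 0.051, 0.564], [0.066, 0.998, 0.007], [-0.562, 0.043, -0.826]]
wrist_force: [-3.0, -0.8, -0.1]
grip_width: 0.284
```

move_arm --pt "0.17 -0.1 0.12" --pt "0.34 -0.22 0.24" --pt "0.51 -0.33 0.35" --spin '[0, 0, 0]' --grip '[0.2, 0.2, 0.2]'

```text
t: 14.78
tcp_pos: [0.574, 0.0301, 0.218]
tcp_rot: [[-0.824, 0.051, 0.565], [0.067, 0.998, 0.007], [-0.563, 0.044, -0.825]]
wrist_force: [-2.5, 0.9, 1.2]
grip_width: 0.281
```

move_arm --pt "0.16 -0.12 0.11" --pt "0.32 -0.25 0.22" --pt "0.48 -0.39 0.33" --spin '[0, 0, 0]' --grip '[0.2, 0.2, 0.2]'

```text
t: 15.03
tcp_pos: [0.5788, 0.0261, 0.2213]
tcp_rot: [[-0.824, 0.051, 0.565], [0.067, 0.998, 0.007], [-0.563, 0.043, -0.825]]
wrist_force: [-2.1, 1.9, 1.1]
grip_width: 0.288
```

move_arm --pt "0.15 -0.14 0.11" --pt "0.3 -0.29 0.21" --pt "0.45 -0.44 0.31" --spin '[0, 0, 0]' --grip '[0.2, 0.2, 0.2]'

```text
t: 15.28
tcp_pos: [0.5833, 0.0217, 0.2244]
tcp_rot: [[-0.824, 0.051, 0.565], [0.067, 0.998, 0.007], [-0.563, 0.043, -0.825]]
wrist_force: [-1.5, 2.8, 1.8]
grip_width: 0.284
```

```bash
python3 path.py 0 .03 1
```

```text
t 15.28 th -0.832 r 0.0778 s 0.0358 F [-1.5  2.8  1.8] q [ -13.   11.  104.   14.   32. -109.] w 0.2836554945119425
[[0.0, -0.23, -0.0]]
Ftan -2.0 Frad 2.0 Fax 2.3
```

move_arm --pt "0.14 -0.16 0.1" --pt "0.28 -0.32 0.19" --pt "0.42 -0.48 0.29" --spin '[0, 0, 0]' --grip '[0.2, 0.2, 0.2]'

```text
t: 15.53
tcp_pos: [0.5875, 0.0168, 0.2273]
tcp_rot: [[-0.824, 0.051, 0.565], [0.067, 0.998, 0.007], [-0.563, 0.043, -0.825]]
wrist_force: [-2.1, 2.6, 0.4]
grip_width: 0.29
```

move_arm --pt "0.13 -0.17 0.09" --pt "0.26 -0.35 0.18" --pt "0.38 -0.53 0.26" --spin '[0, 0, 0]' --grip '[0.2, 0.2, 0.2]'

```text
t: 15.78
tcp_pos: [0.5913, 0.0115, 0.2298]
tcp_rot: [[-0.824, 0.051, 0.565], [0.067, 0.998, 0.007], [-0.563, 0.043, -0.825]]
wrist_force: [-0.9, 2.5, 3.0]
grip_width: 0.285
```

move_arm --pt "0.12 -0.19 0.08" --pt "0.23 -0.37 0.16" --pt "0.34 -0.57 0.23" --spin '[0, 0, 0]' --grip '[0.2, 0.2, 0.2]'

```text
t: 16.03
tcp_pos: [0.5947, 0.0058, 0.2322]
tcp_rot: [[-0.824, 0.051, 0.565], [0.067, 0.998, 0.007], [-0.563, 0.043, -0.825]]
wrist_force: [-1.6, 3.9, 2.7]
grip_width: 0.285
```

move_arm --pt "0.1 -0.2 0.07" --pt "0.2 -0.4 0.14" --pt "0.3 -0.6 0.2" --spin '[0, 0, 0]' --grip '[0.2, 0.2, 0.2]'

```text
t: 16.28
tcp_pos: [0.5969, 0.0013, 0.2336]
tcp_rot: [[-0.825, 0.05, 0.563], [0.067, 0.998, 0.01], [-0.561, 0.046, -0.827]]
wrist_force: [-6.4, 14.3, 4.7]
grip_width: 0.286
```

```bash
python3 path.py 0 .03 1
```

```text
t 16.28 th -0.495 r 0.0778 s 0.0358 F [-6.4 14.3  4.7] q [ -15.   12.  101.   16.   35. -112.] w 0.28612885327673954
[[0.0, -0.23, -0.0]]
Ftan -13.8 Frad 4.7 Fax 7.4
```

The resistance has started, at about -13.8 N tangential. I'll go on in small steps with the grip held.

move_arm --pt "0.09 -0.21 0.06" --pt "0.17 -0.42 0.12" --spin '[0, 0]' --grip '[0.2, 0.2]'

```text
t: 16.45
tcp_pos: [0.5985, -0.0025, 0.2347]
tcp_rot: [[-0.825, 0.049, 0.562], [0.067, 0.998, 0.01], [-0.561, 0.046, -0.827]]
wrist_force: [-3.2, 13.5, 3.6]
grip_width: 0.281
```

```bash
python3 path.py 0 .03 1
```

```text
t 16.45 th -0.44 r 0.0778 s 0.0358 F [-3.2 13.5  3.6] q [ -15.   12.  101.   16.   35. -112.] w 0.2810665967195128
[[0.0, -0.23, -0.0]]
Ftan -12.5 Frad 5.4 Fax 4.6
```

move_arm --pt "0.08 -0.21 0.05" --pt "0.15 -0.43 0.1" --spin '[0, 0]' --grip '[0.2, 0.2]'

```text
t: 16.62
tcp_pos: [0.6002, -0.0069, 0.2358]
tcp_rot: [[-0.825, 0.049, 0.563], [0.067, 0.998, 0.01], [-0.561, 0.046, -0.826]]
wrist_force: [-2.9, 12.1, 3.8]
grip_width: 0.286
```

```bash
python3 path.py 0 .03 1; python3 inc.py -.36 .03 9
```

```text
t 16.62 th -0.377 r 0.0778 s 0.0358 F [-2.9 12.1  3.8] q [ -16.   12.  100.   16.   35. -113.] w 0.2855945139655746
[[0.0, -0.23, -0.0]]
Ftan -11.4 Frad 4.4 Fax 4.7
-0.36 -> -0.27 [[0.07, -0.22, 0.05], [0.13, -0.44, 0.09], [0.19, -0.66, 0.12]]
-0.27 -> -0.18 [[0.05, -0.23, 0.03], [0.1, -0.45, 0.06], [0.14, -0.68, 0.09]]
-0.18 -> -0.09 [[0.04, -0.23, 0.02], [0.06, -0.46, 0.04], [0.09, -0.69, 0.05]]
-0.09 -> -0.0 [[0.02, -0.23, 0.01], [0.03, -0.47, 0.02], [0.04, -0.7, 0.02]]
-0.0 -> 0.09 [[0.0, -0.23, -0.0], [-0.0, -0.47, -0.01], [-0.01, -0.7, -0.02]]
0.09 -> 0.18 [[-0.02, -0.23, -0.01], [-0.04, -0.47, -0.03], [-0.07, -0.7, -0.05]]
0.18 -> 0.27 [[-0.03, -0.23, -0.03], [-0.07, -0.46, -0.06], [-0.12, -0.69, -0.09]]
0.27 -> 0.36 [[-0.05, -0.23, -0.04], [-0.11, -0.45, -0.08], [-0.17, -0.67, -0.12]]
0.36 -> 0.45 [[-0.07, -0.22, -0.05], [-0.14, -0.44, -0.1], [-0.22, -0.65, -0.16]]
```

move_arm --pt "0.07 -0.22 0.05" --pt "0.13 -0.44 0.09" --pt "0.19 -0.66 0.12" --spin '[0, 0, 0]' --grip '[0.2, 0.2, 0.2]'

```text
t: 16.87
tcp_pos: [0.6024, -0.0144, 0.2373]
tcp_rot: [[-0.824, 0.05, 0.564], [0.066, 0.998, 0.008], [-0.562, 0.044, -0.826]]
wrist_force: [-3.5, 5.8, 4.4]
grip_width: 0.288
```

move_arm --pt "0.05 -0.23 0.03" --pt "0.1 -0.45 0.06" --pt "0.14 -0.68 0.09" --spin '[0, 0, 0]' --grip '[0.2, 0.2, 0.2]'

```text
t: 17.12
tcp_pos: [0.6041, -0.0225, 0.2384]
tcp_rot: [[-0.824, 0.051, 0.565], [0.066, 0.998, 0.006], [-0.563, 0.043, -0.825]]
wrist_force: [-1.6, -1.5, 2.7]
grip_width: 0.28
```

move_arm --pt "0.04 -0.23 0.02" --pt "0.06 -0.46 0.04" --pt "0.09 -0.69 0.05" --spin '[0, 0, 0]' --grip '[0.2, 0.2, 0.2]'

```text
t: 17.37
tcp_pos: [0.605, -0.0299, 0.2389]
tcp_rot: [[-0.823, 0.052, 0.565], [0.067, 0.998, 0.005], [-0.563, 0.042, -0.825]]
wrist_force: [-4.0, -5.6, 4.0]
grip_width: 0.286
```

```bash
python3 path.py 0 .03 1
```

```text
t 17.37 th -0.071 r 0.078 s 0.0358 F [-4.  -5.6  4. ] q [ -18.   13.   99.   18.   36. -116.] w 0.28589188666747417
[[0.0, -0.23, -0.0]]
Ftan 5.5 Frad -1.4 Fax 5.6
```

The force turned over at about -0.21 rad, which is the crest. The quiet zone should then run from about 0.12 to 0.44 rad. I'll go on holding, to about 0.28.

move_arm --pt "0.02 -0.23 0.01" --pt "0.03 -0.47 0.02" --pt "0.04 -0.7 0.02" --spin '[0, 0, 0]' --grip '[0.2, 0.2, 0.2]'

```text
t: 17.62
tcp_pos: [0.6053, -0.037, 0.239]
tcp_rot: [[-0.824, 0.052, 0.565], [0.067, 0.998, 0.005], [-0.563, 0.042, -0.825]]
wrist_force: [-4.9, -4.4, 3.9]
grip_width: 0.286
```

move_arm --pt "0 -0.23 0" --pt "0 -0.47 -0.01" --pt "-0.01 -0.7 -0.02" --spin '[0, 0, 0]' --grip '[0.2, 0.2, 0.2]'

```text
t: 17.87
tcp_pos: [0.6052, -0.0428, 0.2389]
tcp_rot: [[-0.824, 0.051, 0.564], [0.067, 0.998, 0.007], [-0.563, 0.044, -0.825]]
wrist_force: [-4.0, 2.0, 5.5]
grip_width: 0.284
```

move_arm --pt "-0.02 -0.23 -0.01" --pt "-0.04 -0.47 -0.03" --pt "-0.07 -0.7 -0.05" --spin '[0, 0, 0]' --grip '[0.2, 0.2, 0.2]'

```text
t: 18.12
tcp_pos: [0.6045, -0.0498, 0.2383]
tcp_rot: [[-0.824, 0.051, 0.564], [0.066, 0.998, 0.007], [-0.563, 0.044, -0.825]]
wrist_force: [-2.8, 1.9, 5.2]
grip_width: 0.282
```

move_arm --pt "-0.03 -0.23 -0.03" --pt "-0.07 -0.46 -0.06" --pt "-0.12 -0.69 -0.09" --pt "-0.13 -0.75 -0.1" --pt "-0.13 -0.75 -0.1" --pt "-0.13 -0.75 -0.1" --pt "-0.13 -0.75 -0.1" --spin '[0, 0, 0, 0, 0, 0, 0]' --grip '[0.2, 0.2, 0.2, 0.2, 0.2, 0.2, 0.2]'

```text
t: 18.7
tcp_pos: [0.6031, -0.0575, 0.2373]
tcp_rot: [[-0.824, 0.051, 0.564], [0.066, 0.998, 0.007], [-0.563, 0.043, -0.825]]
wrist_force: [-4.8, 1.2, 5.3]
grip_width: 0.287
```

```bash
python3 path.py 0 .03 1
```

```text
t 18.7 th 0.285 r 0.0781 s 0.0358 F [-4.8  1.2  5.3] q [ -22.   13.   99.   21.   37. -121.] w 0.28669334286323656
[[0.0, -0.23, -0.0]]
Ftan -1.0 Frad -1.2 Fax 7.1
```

move_arm --pt "0 0 0" --pt "0 0 0" --pt "0 0 0" --pt "0 0 0" --pt "0 0 0" --pt "0 0 0" --pt "0 0 0" --pt "0 0 0" --pt "0 0 0" --pt "0 0 0" --spin '[0, 0, 0, 0, 0, 0, 0, 0, 0, 0]' --grip '[0.35, 0.45, 0.6, 0.8, 0.8, 0.8, 0.8, 0.8, 0.8, 0.8]'

```text
t: 19.53
tcp_pos: [0.6032, -0.0573, 0.2372]
tcp_rot: [[-0.824, 0.051, 0.564], [0.067, 0.998, 0.007], [-0.563, 0.043, -0.825]]
wrist_force: [-0.6, -0.4, 0.5]
grip_width: 0.801
```

move_arm --pt "-0.6 0 0.8" --pt "-1.4 0 2" --pt "-2.3 0 3.3" --pt "-3.5 0 5" --pt "-4.6 -0.1 6.6" --pt "-5.8 -0.1 8.2" --pt "-7 -0.1 10" --pt "-8 -0.1 11.5" --pt "-8 -0.1 11.5" --pt "-8 -0.1 11.5" --spin '[0, 0, 0, 0, 0, 0, 0, 0, 0, 0]' --grip '[0.8, 0.8, 0.8, 0.8, 0.8, 0.8, 0.8, 0.8, 0.8, 0.8]'

```text
t: 20.37
tcp_pos: [0.523, -0.0584, 0.3529]
tcp_rot: [[-0.823, 0.052, 0.566], [0.067, 0.998, 0.006], [-0.564, 0.042, -0.824]]
wrist_force: [-0.9, 0.5, -0.2]
grip_width: 0.803
```

```bash
python3 - <<'E'
from workcell import observe, imaging
import cv2
from h import *
a=imaging.snapshot("side"); b=imaging.snapshot("top"); s=observe(); print(s["t"],s["wrist_force"],s["qpos"].round() if hasattr(s["qpos"],"round") else s["qpos"])
cv2.imwrite("pics/e.png",cv2.hconcat([cv2.resize(a[140:400,200:400],None,fx=2,fy=2),cv2.resize(b[190:450,250:450],None,fx=2,fy=2)])[:,:,::-1])
q=[.5619,-.0362,.0162]
for th in(.1,.28,.45):
  for x in(.015,.073): print(th,x,((proj("side",W(q,hand(th,x)))-[200,140])*2).round(),((proj("top",W(q,hand(th,x)))-[250,190])*2+[400,0]).round())
E
```

```text
20.4667 [-0.40540382 -0.41454808 -0.23753815] [ -26.   -3.   99.   19.   54. -120.]
0.1 0.015 [302. 225.] [611.  78.]
0.1 0.073 [282. 200.] [615.  98.]
0.28 0.015 [311. 232.] [623.  79.]
0.28 0.073 [291. 207.] [628. 100.]
0.45 0.015 [318. 240.] [634.  83.]
0.45 0.073 [298. 215.] [639. 104.]
```

View pics/e.png

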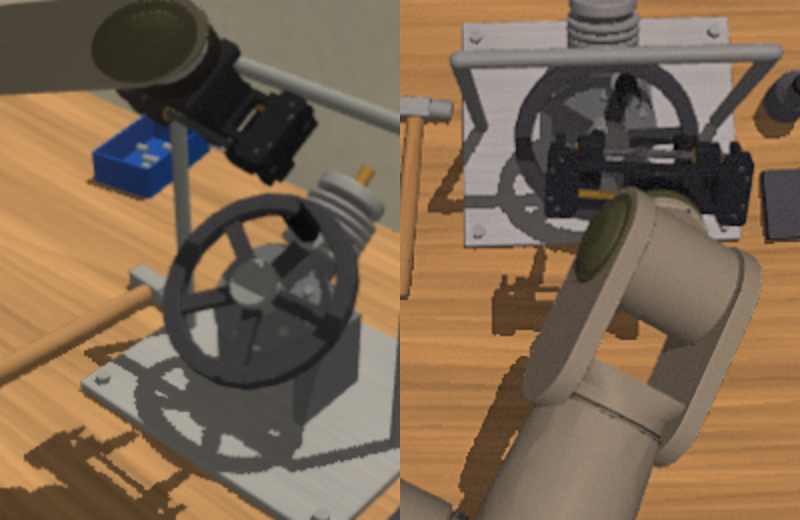

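The final view has the handle at about (627,95) in the top crop and (300,215) in the side crop. That matches 0.28 rad (predicted 628,100 and 291,207). The gripper is clear of everything, so I'm handing in.

```bash
python3 -c "
from workcell import ticket; print(ticket.close_job())"
```

```text
the job is handed in; nothing more can be done
None
```

I held the flywheel by its crank handle and turned it clockwise from about -3.04 rad over the compression hump. I then let go at about 0.28 rad, which should be the rest position, and handed the job in at about 20.5 s.

- **Hump:** Resistance at the handle peaked at about 14 N including drag, around -0.5 rad. It passed through nil near -0.21 rad, which I took as the crest. The drive onwards had died away by about 0.09 rad.
- **Rest position:** From that crest the quiet zone should run from about 0.12 to 0.44 rad, so 0.28 is near its middle. Before release, the push along the turning direction was only about 1 N, which is just drag.
- **Last checks:** The final pictures show the handle close to where 0.28 rad predicts, within a few millimetres. The gripper was clear, the wrist force read about zero, and the hammer, bottle and block showed no sign of being touched.
- **Tool tilt:** The moves offer no tilt, so I leaned the tool 34.5° by repeatedly commanding poses just out of reach. Each such call left the tool tilted about 1.25° further.
- **Wheel centre:** My first estimate from the pictures was about 2 mm off sideways. It showed as up to 10 N of sideways force on the handle, and I corrected it before reaching the hump.

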